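# Trial run of a loaded tumbling barrel

## Task

The barrel tumbler is loaded with brass buckles and needs a trial run: take the crank by its revolving handle and turn it until the drum goes round 24 times a minute, and keep the drum between 21 and 27 turns a minute for eight seconds without a break, never letting it race to 33 or more or the buckles get dented. Go by the drum, not the crank, because the slack belt slips; then bring the drum to rest with its hatch straight up, ready to be opened, and let go of the crank. Leave the other things on the bench where they are.

Things in the scene. Friction and masses are not known exactly. Their poses are not given: they have to be found in the camera images.
- stand: the tumbler's stand, screwed down: plywood board 400 x 320 x 18 mm, steel uprights. Origin on the bench top, straight below the middle of the crank handle's circle. x runs from the crank shaft to the drum's axis (at x = 200 mm), y along both shafts from the crank's handle to the drum (drum's middle at y = 247 mm), z up. The board spans x -75 to 325, y 87 to 407 mm. It is fixed
- drum (a joint): angle of the drum in rad, not wrapped; 0 or any whole number of turns (6.283) = hatch straight up; grows as the drum's top moves to the stand's +x. Octagonal plywood barrel, 200 mm across flats, 200 mm long, steel end discs, radius 115 mm. Nominal 8 kg and 0.067 kg m2, varying -50 to +80 percent; balanced; drag 0.08 N m plus 0.01 N m s/rad. 24 turns a minute = 2.51 rad/s
- crank: the crank: pulley, grey arm with round counterweight, wooden handle. Origin on the crank shaft's axis, level with the drum's middle; turns about its own y, which lies along the stand's y; its z axis points from the shaft to the handle. It may be turned either way and the drum turns the same way. It is balanced and stays where it is left; a drum that still runs drags a released crank along
- handle (a point): middle of the crank's level, revolving wooden handle, on its axis: 30 mm thick, 110 mm long, along the stand's y. It spins freely, so a gripper holding it need not turn. Crank arm 60 mm away on the +y side, nothing on the -y side. It circles crank_axis at 65 mm in the stand's x-z plane. Grip it from above, fingers closing along the stand's x
- crank_axis (a point): fixed point on the crank shaft's axis at the handle's mid-length: the centre of the handle's circle of 65 mm radius, 165 mm above the bench, straight above the stand's origin
- drum_axis (a point): fixed point on the drum's axis at the middle of its length, 165 mm above the bench, at x = 200, y = 247 mm in the stand's frame; its axes are those of the stand
- belt (a point): middle of the upper run of the round leather belt between the two equal pulleys (radius 55 mm). It is slack: it passes a torque that grows with its slip, nominally 0.01 N m plus 0.07 N m per rad/s of difference between crank and drum speed. With the crank at about 3.9 rad/s the drum settles near 2.5, time constant about 0.9 s; with the crank held still the drum runs on and dies down likewise
- hatch (a point): middle of the dark bail handle on the drum's steel hatch plate, 125 mm from the drum's axis; the hatch is straight up when this point is straight above drum_axis
- pointer (a point): tip of the fixed steel pointer strip on the stand's +y upright, straight above the drum's axis (x = 200, y = 384, z = 295 mm in the stand's frame); the white line on the drum's end disc comes to it when the hatch is straight up
- mallet: bystander: wooden maul standing on its head, 92 mm in diameter, 225 mm high; origin at the centre of its underside
- anvil: bystander: small dark iron bench anvil, 195 mm long with its horn, 76 mm high; origin at the centre of its underside
- tray: bystander: shallow wooden tray with hand tools, 150 x 240 x 35 mm; origin at the centre of its underside
- jar: bystander: glass jar with a steel cap, 76 mm in diameter, 85 mm high; origin at the centre of its underside

How it is judged:
By the outcome, as a careful person would: the job done as asked, in the order asked, and still so for the second after the job is handed in, with the robot touching nothing.
It also fails if it takes over 72 s, if anything falls off the work surface, if the arm or the gripper's body presses on something with over 40 N, if the wrist force passes 120 N, or if a joint passes its speed limit or range.

## Robot

A 7-joint arm with a two-finger parallel gripper is mounted at the origin on the work surface. World frame = base frame: x ahead of the robot, y to its left, z up, the work surface at z = 0. Lengths are in m, angles in rad, forces in N, time in s.
With the tool pointing down it reaches from about 0.35 to 0.9 m from the base axis. Payload 19.9 kg.
Tool frame: the origin (TCP) lies midway between the tips of the shut fingers; the grasp point (between the pads) lies 19 mm behind it; z points along the fingers, y is the direction in which the jaws open and shut (so a half turn about z gives the same grasp; the last joint's range is limited). The gripper opens to 85 mm and grips with 20 to 120 N. Pads are 22 mm wide; open, the fingers measure 114 mm over their backs; the gripper's body (76 mm by 85 mm) begins 54 mm behind the grasp point. The pads swing forward as they close: fully open they stand 13 mm farther back than shut.
Start: joints at [1.131, 0.417, -0.01, 1.614, 0.005, 1.111, -0.053], TCP at [0.242, -0.576, 0.231] pointing down, gripper open.
Joint ranges: [-2.81, 2.81], [-0.39, 2.02], [-1.27, 1.25], [0.06, 2.57], [-1.19, 4.33], [0.19, 2], [-2.82, 2.82]. Speed limits (rad/s): [1.89, 1.89, 2.39, 2.39, 3.01, 3.01, 3.01].

## Interface

Orientations are given as a unit quaternion [x, y, z, w].
In Python, from rig import robot gives the robot as it stands.
- The arm moves only by the tool jog_arm, never from a script. Its argument "deltas" is a list of rows, each an object with "rot": the turn, a rotation vector about the tool's x, y, z in degrees, a list of three; "translation": the shift along the tool's x, y, z in m, a list of three; "claw": the closure, from 0 (fully open) to 1 (shut). In form: [{"rot": [wx, wy, wz], "translation": [x, y, z], "claw": claw}, ...]. A call has exactly 8 rows; each row shifts and turns the commanded pose from where the row before left it, along the tool's axes as they then stand; what a row does not reach is not made up. A row lasts 1/8 s, in which the tool goes at most 62.5 mm and 10.7 degrees, less where a joint would pass 70% of its speed; a pose out of reach is approached as far as the arm can. A call is refused whole if a number of a shift passes 0.0625 or a number of a turn 10.7, either way. A call with a gripper value outside its range is refused whole. The fingers move at their own pace and stop on an object; the grip force is fixed at half the most. Time passes only in rows, so rows that do not move let the fingers close, or fill a call up. It gives the time, the measured TCP pose, the force and the opening at its end, in the units of the state.
- robot.get_obs(): the state, without advancing time (a new reading comes with each control period).
- robot.read_camera(name): name is "side" or "top"; returns a dict with "color" (480x640x3 uint8, red, green, blue), "z_map" (480x640 float32, m along the optical axis (not along the pixel's ray), 0 where there is no reading), "intrinsics" (3x3 intrinsics, pixels), "rvec" (rotation vector, rad) and "tvec" (3), from world to camera coordinates, as OpenCV has them. Camera axes: x right, y down, z forward; pixel columns grow to the right and rows downward; lengths in m; the calibration is good to about 2 mm. A picture is of the moment at which its call begins.
- robot.close_job(): hands the job in, once; it reports no verdict.
Trained networks look in a picture, given as the dict that the camera call returned (one of the last four; its "shot" number tells which), for a name from the list of things; names that differ only in an ending like _2 or _b are one class to them, and where a whole thing is asked for, a point or a joint stands for the part that bears it (a point fixed in the world has none). Each returns a list of dicts, best first, with "p" (0 to 1); they miss things now and then, are a little off and sometimes report something else, mostly with a low value. They report only what shows in the picture. A call takes as long as a camera call.
- robot.boxes_of(target, picture): "location" ([x, y, z] in m, in world coordinates, good to about 4 mm: the middle of the surface that is visible of it).
- robot.regions_of(target, picture): "pixels" (480x640 bool, what is visible of it).
- robot.spot_point(target, picture): "location" ([x, y, z] in m, in world coordinates, good to about 4 mm: a listed point, or the origin of a listed thing).
The state is a dict: "clock": time; "joint_pos": joint angles; "dq": joint speeds; "joint_efforts": joint torques, N m; "tcp_pos": TCP position; "ee_rot": TCP orientation; "contact_force": force on the tool from outside, world axes, zero at the start; "wrist_torque": the same for the moment, N m; "gripper_width": finger opening in m.
Only numpy, scipy, OpenCV 4.12 (cv2) and the standard library are available. Lean on these libraries where they do the work, as an engineer would, in place of code of your own. Each camera call takes 0.05 s, during which the arm holds its last target. There are 200 camera calls.

## Working session

There is one attempt and no reset: what is moved stays moved. The work goes in short steps, Python scripts to look and compute and a tool call to move; the robot and the scene stay as the last step left them, time stands still between calls to the robot, and variables do not carry over. Pictures are saved under pics/ and viewed, about 8 in all and at most 12, crops included, and the job is handed in when it is done.

Besides the shell and the picture viewer there is one more tool, called as name(argument=value, ...) on one line, values as JSON. jog_arm: Moves the arm, as the interface text tells. Its arguments: {"type":"object","properties":{"deltas":{"type":"array","items":{"type":"object","properties":{"rot":{"type":"array","items":{"type":"number"}},"translation":{"type":"array","items":{"type":"number"}},"claw":{"type":"number"}}}}},"required":["deltas"]}

```bash
mkdir -p pics; cat > h.py <<'E'
import numpy as np, cv2
from rig import robot
def best(n,p,f='spot_point'):
    r=getattr(robot,f)(n,p)
    return [(np.round(d['location'],4).tolist(),round(d['p'],2)) for d in r[:2]]
def save(p,n,crop=None):
    c=p['color'][:,:,::-1]
    if crop: c=cv2.resize(c[crop[1]:crop[3],crop[0]:crop[2]],None,fx=2,fy=2)
    cv2.imwrite(f'pics/{n}.png',c)
E
python3 - <<'E'
from h import *
for cam in('top','side'):
    p=robot.read_camera(cam); save(p,cam+'0')
    print(cam,np.round(p['rvec'],3),np.round(p['tvec'],3))
    for n in('stand','crank','handle','crank_axis','drum_axis','hatch','pointer','belt','mallet','anvil','tray','jar'):
        print(n,best(n,p))
print(robot.get_obs())
E
```

```text
top [ 2.144 -2.154  0.148] [-0.006  0.554  2.016]
stand []
crank [([0.6642, -0.4365, -0.0001], 0.29)]
handle [([0.6201, -0.0883, 0.1765], 0.79)]
crank_axis []
drum_axis []
hatch []
pointer [([0.8217, 0.2634, 0.2971], 0.63), ([0.2885, -0.4421, 0.0046], 0.24)]
belt [([0.6701, -0.0121, 0.2189], 0.61)]
mallet [([0.6688, -0.4349, -0.0018], 0.88)]
anvil [([0.5038, -0.4812, 0.0031], 0.56)]
tray [([0.2879, -0.4383, 0.0024], 0.93)]
jar [([0.3213, 0.493, 0.0024], 0.72)]
side [ 2.108 -0.123  0.048] [-0.522  0.189  1.545]
stand [([0.6033, 0.164, 0.1638], 0.57), ([0.3208, 0.497, 0.0023], 0.19)]
crank [([0.5971, 0.1601, 0.1665], 0.68)]
handle [([0.6236, -0.0891, 0.1693], 0.48), ([0.8231, 0.2654, 0.2937], 0.18)]
crank_axis [([0.5555, -0.0793, 0.1664], 0.85), ([0.321, 0.4948, 0.0031], 0.38)]
drum_axis [([0.6682, -0.4253, 0.0025], 0.61), ([0.291, -0.4375, 0.0005], 0.55)]
hatch [([0.6029, 0.1624, 0.1667], 0.23)]
pointer []
belt [([0.668, -0.0122, 0.2197], 0.73), ([0.3247, 0.4965, 0.0019], 0.69)]
mallet [([0.6716, -0.4295, 0.0015], 0.66)]
anvil []
tray [([0.2887, -0.4402, -0.0012], 0.61), ([0.5973, 0.163, 0.1649], 0.22)]
jar [([0.321, 0.4932, 0.0041], 0.65)]
{'clock': 1.3, 'joint_pos': array([ 1.1314904 ,  0.41740533, -0.0103018 ,  1.61360808,  0.00470493,
        1.11069753, -0.05298261]), 'dq': array([-1.00863687e-03, -1.97940339e-04,  7.61617887e-04,  2.15663037e-05,
        3.43637090e-04,  5.54948784e-04,  1.99431578e-03]), 'joint_efforts': array([-7.33599063e-05, -8.64217901e+01,  6.77791368e-01, -4.35205758e+01,
        1.90971920e-02,  1.96099601e-03, -4.03297449e-07]), 'tcp_pos': array([ 0.24211637, -0.57617394,  0.23125335]), 'ee_rot': array([ 9.80281529e-01,  1.97605974e-01, -3.07683163e-05, -4.07690292e-05]), 'contact_force': array([-0.13440344,  0.36633952,  0.09486159]), 'wrist_torque': array([-0.0242989 ,  0.04509619,  0.00692556]), 'gripper_width': 0.08548616803708024}
```

View pics/top0.png

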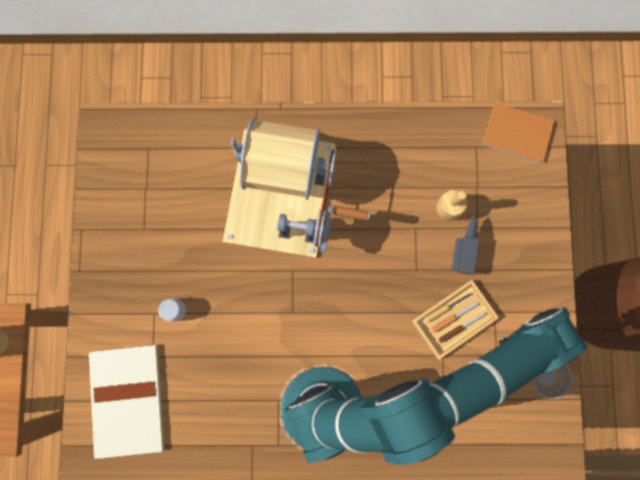

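View pics/side0.png

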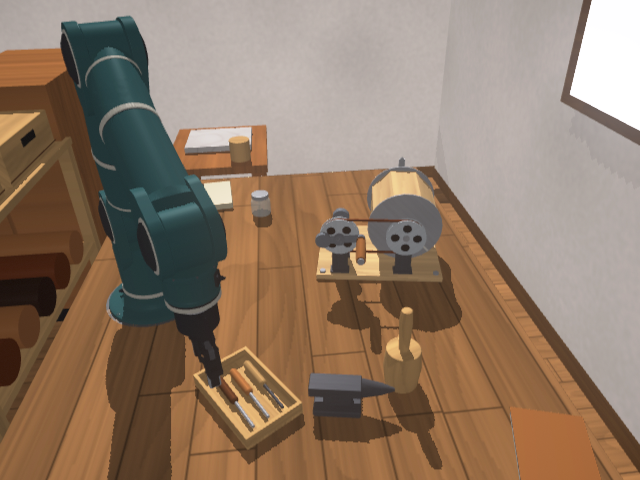

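```bash
cat >> h.py <<'E'
from scipy.spatial.transform import Rotation as R
def plan(goal,yaw,n,m):  # n rows, turn over the first m
    o=robot.get_obs(); p=o['tcp_pos']; r=R.from_quat(o['ee_rot'])
    t=r.as_matrix()[:,1]; y0=np.degrees(np.arctan2(t[1],t[0])); dy=(yaw-y0)
    for i in range(n):
        d=(np.array(goal)-p)/n
        print(np.round(r.inv().apply(d),4).tolist(), round(-dy/m,2) if i<m else 0)
        if i<m: r=r*R.from_euler('z',-dy/m,degrees=True)
E
python3 - <<'E'
from h import *
plan([.617,-.097,.27],-10.3,16,8)
E
```

```text
[0.0332, -0.0185, -0.0024] -7.11
[0.0352, -0.0143, -0.0024] -7.11
[0.0367, -0.0098, -0.0024] -7.11
[0.0377, -0.0052, -0.0024] -7.11
[0.038, -0.0005, -0.0024] -7.11
[0.0378, 0.0042, -0.0024] -7.11
[0.037, 0.0089, -0.0024] -7.11
[0.0356, 0.0134, -0.0024] -7.11
[0.0337, 0.0177, -0.0024] 0
[0.0337, 0.0177, -0.0024] 0
[0.0337, 0.0177, -0.0024] 0
[0.0337, 0.0177, -0.0024] 0
[0.0337, 0.0177, -0.0024] 0
[0.0337, 0.0177, -0.0024] 0
[0.0337, 0.0177, -0.0024] 0
[0.0337, 0.0177, -0.0024] 0
```

jog_arm(deltas=[{"rot": [0,0,-7.11],"translation": [0.0332,-0.0185,-0.01],"claw": 0},{"rot": [0,0,-7.11],"translation": [0.0352,-0.0143,-0.01],"claw": 0},{"rot": [0,0,-7.11],"translation": [0.0367,-0.0098,-0.01],"claw": 0},{"rot": [0,0,-7.11],"translation": [0.0377,-0.0052,-0.01],"claw": 0},{"rot": [0,0,-7.11],"translation": [0.038,-0.0005,0],"claw": 0},{"rot": [0,0,-7.11],"translation": [0.0378,0.0042,0],"claw": 0},{"rot": [0,0,-7.11],"translation": [0.037,0.0089,0],"claw": 0},{"rot": [0,0,-7.11],"translation": [0.0356,0.0134,0],"claw": 0}])

```text
clock: 2.3
tcp_pos: [0.4302, -0.3356, 0.2714]
ee_rot: [0.767, 0.642, -0.0, 0.0]
contact_force: [0.4, -1.1, 0.5]
gripper_width: 0.0854
```

jog_arm(deltas=[{"rot": [0,0,0],"translation": [0.0337,0.0177,0],"claw": 0},{"rot": [0,0,0],"translation": [0.0337,0.0177,0],"claw": 0},{"rot": [0,0,0],"translation": [0.0337,0.0177,0],"claw": 0},{"rot": [0,0,0],"translation": [0.0337,0.0177,0],"claw": 0},{"rot": [0,0,0],"translation": [0.0337,0.0177,0],"claw": 0},{"rot": [0,0,0],"translation": [0.0337,0.0177,0],"claw": 0},{"rot": [0,0,0],"translation": [0.0337,0.0177,0],"claw": 0},{"rot": [0,0,0],"translation": [0.0337,0.0177,0],"claw": 0}])

```text
clock: 3.3
tcp_pos: [0.6178, -0.0959, 0.2713]
ee_rot: [0.768, 0.64, -0.0, 0.0]
contact_force: [-0.4, -0.9, 0.0]
gripper_width: 0.0853
```

```bash
python3 - <<'E'
from h import *
o=robot.get_obs(); print(o['clock'],o['tcp_pos'],o['ee_rot'],o['contact_force'],o['joint_pos'])
for k in range(3):
    p=robot.read_camera('side')
    for n in('handle','crank_axis','drum_axis','hatch'): print(n,best(n,p))
p=robot.read_camera('top'); 
for n in('handle','pointer','hatch'): print(n,best(n,p))
save(p,'t1',(200,90,440,290))
p=robot.read_camera('side');save(p,'s1',(260,130,500,330))
print(robot.get_obs()['clock'])
E
```

```text
3.3 [ 0.61783025 -0.0958628   0.27128026] [ 7.67967599e-01  6.40488693e-01 -3.41376334e-05  9.98665322e-06] [-0.40264986 -0.87352524  0.01234208] [ 0.43134173  0.4181273  -0.44086464  1.5551491   0.18631977  1.21019007
 -0.22270842]
handle [([0.6224, -0.0923, 0.1672], 0.68)]
crank_axis [([0.557, -0.0792, 0.1667], 0.59)]
drum_axis []
hatch []
handle []
crank_axis [([0.5581, -0.0783, 0.1687], 0.85)]
drum_axis []
hatch [([0.2924, -0.4384, 0.0005], 0.65), ([0.5991, 0.1627, 0.1656], 0.33)]
handle [([0.6204, -0.0905, 0.1673], 0.54)]
crank_axis [([0.5605, -0.0771, 0.1655], 0.59)]
drum_axis []
hatch []
handle [([0.6173, -0.0902, 0.1741], 0.52)]
pointer [([0.8225, 0.2615, 0.2951], 0.62)]
hatch []
4.3
```

View crops.

View pics/s1.png

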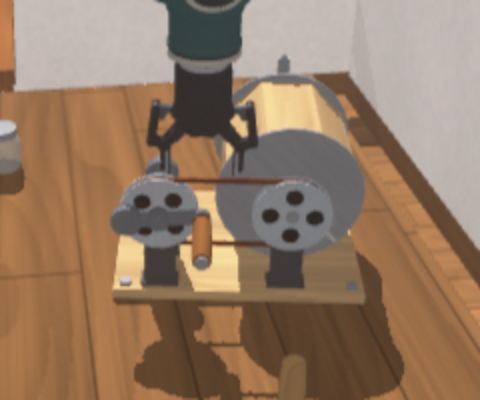

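View pics/t1.png

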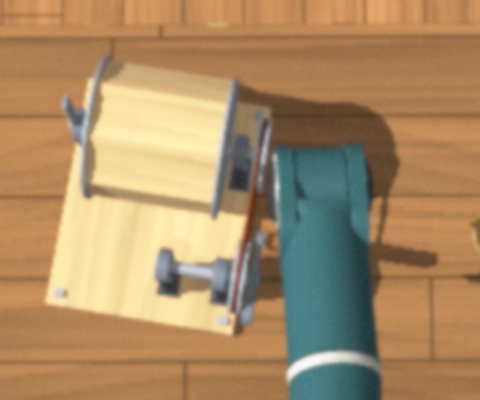

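jog_arm(deltas=[{"rot": [0,0,0],"translation": [-0.004,0.001,0.03],"claw": 0},{"rot": [0,0,0],"translation": [0,0.001,0.04],"claw": 0},{"rot": [0,0,0],"translation": [0,0,0.04],"claw": 0},{"rot": [0,0,0],"translation": [0,0,0.013],"claw": 0},{"rot": [0,0,0],"translation": [0,0,0],"claw": 1},{"rot": [0,0,0],"translation": [0,0,0],"claw": 1},{"rot": [0,0,0],"translation": [0,0,0],"claw": 1},{"rot": [0,0,0],"translation": [0,0,0],"claw": 1}])

```text
clock: 5.3
tcp_pos: [0.6194, -0.1012, 0.1494]
ee_rot: [0.768, 0.641, 0.001, 0.001]
contact_force: [7.2, -1.6, 0.6]
gripper_width: 0.0278
```

```bash
cat >> h.py <<'E'
AX=np.array([.557,-.079,.165]); YAW=np.radians(-10.3)
SX=np.array([np.cos(YAW),np.sin(YAW),0]); SY=np.array([-np.sin(YAW),np.cos(YAW),0]); SZ=np.array([0,0,1.])
def w(x,y,z): return AX+np.multiply.outer(x,SX)+np.multiply.outer(y,SY)+np.multiply.outer(z,SZ)
def st(P): d=np.asarray(P)-AX; return np.array([d@SX,d@SY,d@SZ])
def polar(p,y,rs,xc=.2,n=360):   # sample ring(s) about an axis; angle 0 = up, grows to +x
    a=np.radians(np.arange(n)*360/n); r,a=np.meshgrid(rs,a)
    P=w(xc+r*np.sin(a),y+0*r,r*np.cos(a)).reshape(-1,3)
    q=cv2.projectPoints(P,p['rvec'],p['tvec'],p['intrinsics'],None)[0].reshape(r.shape+(2,)).astype(np.float32)
    return cv2.remap(p['color'],q[...,0],q[...,1],cv2.INTER_LINEAR)
E
python3 - <<'E'
from h import *
o=robot.get_obs(); print(o['clock'],st(o['tcp_pos']),o['contact_force'],o['gripper_width'])
p=robot.read_camera('side'); np.save('p.npy',p,allow_pickle=True)
# depths of the disc and pulley faces
K=p['intrinsics'];Rm=cv2.Rodrigues(p['rvec'])[0]
for nm,(x,y,z) in dict(disc=(.2+.08,.143,-.04),disc2=(.2,.143,.09),pul=(.2,.08,.045),pulc=(.2,.08,0)).items():
    u=cv2.projectPoints(w(x,y,z)[None],p['rvec'],p['tvec'],K,None)[0].ravel(); i,j=np.round(u[::-1]).astype(int)
    d=p['z_map'][i,j]; P=Rm.T@(np.linalg.inv(K)@[u[0],u[1],1]*d-np.array(p['tvec']))
    print(nm,u,st(P))
A=polar(p,.143,np.linspace(.03,.125,60),n=720).transpose(1,0,2)
B=polar(p,.075,np.linspace(.0,.065,40),n=720).transpose(1,0,2)
cv2.imwrite('pics/pol.png',cv2.resize(np.vstack([A,B])[:,:,::-1],None,fx=1,fy=4))
E
```

```text
5.3 [ 0.06535605 -0.01069674 -0.01558579] [ 7.17235298 -1.56839623  0.57770351] 0.02779435263357537
disc [429.56941424 239.37203285] [ 0.27942838  0.13946102 -0.03784165]
disc2 [406.58020694 201.83629682] [0.19985868 0.14161857 0.09070957]
pul [406.99409279 225.30563876] [0.19998355 0.07984669 0.04508796]
pulc [405.95837907 238.3588901 ] [0.19991851 0.07924054 0.00046225]
```

View pics/pol.png

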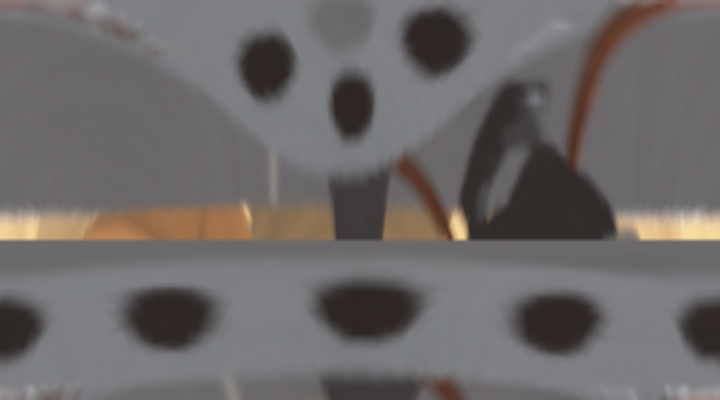

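```bash
cat >> h.py <<'E'
import json,sys
def rows(steps,phi=None,r=.0652,claw=1):
    s=json.load(open('phi.json')) if phi is None else phi
    q=lambda a:np.round([r*np.sin(np.radians(a)),r*np.cos(np.radians(a))],4)
    out=[]
    for d in steps:
        a,b=q(s),q(s+d); s+=d
        out.append({"rot":[0,0,0],"translation":[0,round(b[0]-a[0],4),round(a[1]-b[1],4)],"claw":claw})
    json.dump(s,open('phi.json','w')); print('phi',s); print(json.dumps(out))
def drum():  # (clock, angle mod 360 from holes+mark, strengths)
    p=robot.read_camera('side'); t=robot.get_obs()['clock']-.05
    b=255-polar(p,.079,np.linspace(.028,.038,6)).mean((1,2)); b=np.clip(b-160,0,80)
    a=np.radians(np.arange(360)); c=(b*np.exp(-4j*a)).sum(); h=np.degrees(-np.angle(c))/4
    A=polar(p,.141,np.linspace(.096,.108,8)).astype(float).mean(2).min(1)  # min along r: line must be bright throughout
    base=cv2.blur(np.tile(A,3)[None],(21,1))[0,360:720]; m=A-np.minimum(base,200)
    cand=[(round((h+45+90*k)%360,1),) for k in range(4)]
    k=np.array([m[(np.arange(-9,10)+int(round(c[0])))%360].max() for c in cand])
    i=int(k.argmax()); print('t %.2f drum %.1f'%(t,cand[i][0]),'hole',round(abs(c)/b.sum(),2),'mark',dict(zip([c[0] for c in cand],k.round().tolist())))
    return t,cand[i][0],p
def obs():
    o=robot.get_obs(); print('t %.2f'%o['clock'],'st',st(o['tcp_pos']).round(4),'F',o['contact_force'].round(1),'w',round(o['gripper_width'],4))
E
python3 - <<'E'
from h import *
drum(); obs(); rows([4,8,10,12,12,12,12,12],88.)
E
```

```text
t 5.35 drum 226.8 hole 0.72 mark {np.float64(46.8): 1.0, np.float64(136.8): 20.0, np.float64(226.8): 28.0, np.float64(316.8): 10.0}
t 5.40 st [ 0.0654 -0.0107 -0.0158] F [ 5.9 -1.6  0.4] w 0.028
phi 170.0
[{"rot": [0, 0, 0], "translation": [0, 0.0, 0.0046], "claw": 1}, {"rot": [0, 0, 0], "translation": [0, -0.001, 0.009], "claw": 1}, {"rot": [0, 0, 0], "translation": [0, -0.0029, 0.011], "claw": 1}, {"rot": [0, 0, 0], "translation": [0, -0.006, 0.0123], "claw": 1}, {"rot": [0, 0, 0], "translation": [0, -0.0084, 0.0107], "claw": 1}, {"rot": [0, 0, 0], "translation": [0, -0.0104, 0.0088], "claw": 1}, {"rot": [0, 0, 0], "translation": [0, -0.0121, 0.0064], "claw": 1}, {"rot": [0, 0, 0], "translation": [0, -0.0131, 0.0037], "claw": 1}]
```

jog_arm(deltas=[{"rot": [0,0,0],"translation": [0,0.0,0.0046],"claw": 1},{"rot": [0,0,0],"translation": [0,-0.001,0.009],"claw": 1},{"rot": [0,0,0],"translation": [0,-0.0029,0.011],"claw": 1},{"rot": [0,0,0],"translation": [0,-0.006,0.0123],"claw": 1},{"rot": [0,0,0],"translation": [0,-0.0084,0.0107],"claw": 1},{"rot": [0,0,0],"translation": [0,-0.0104,0.0088],"claw": 1},{"rot": [0,0,0],"translation": [0,-0.0121,0.0064],"claw": 1},{"rot": [0,0,0],"translation": [0,-0.0131,0.0037],"claw": 1}])

```text
clock: 6.4
tcp_pos: [0.5646, -0.0916, 0.0809]
ee_rot: [0.768, 0.641, -0.0, -0.0]
contact_force: [1.8, -1.6, -2.7]
gripper_width: 0.028
```

```bash
sed -i 's/^    base=.*/    T=np.tile(A,3); m=np.array([A[i]-max(T[i+352:i+357].min(),T[i+364:i+369].min()) for i in range(360)])/; s/arange(-9,10)/arange(-5,6)/; s/cand=\[(round((h+45+90\*k)%360,1),)/cand=[(float(round((h+45+90*k)%360,1)),)/' h.py
python3 - <<'E'
from h import *
obs(); t,a,p=drum(); save(p,'s2',(260,130,500,330)); rows([16,20,24,27,28,28,28,28])
for n in('handle',): print(n,[st(d['location']).round(4) for d in robot.spot_point(n,p)[:1]])
E
```

```text
t 6.40 st [ 0.0097 -0.0111 -0.0841] F [ 1.8 -1.6 -2.7] w 0.028
t 6.40 drum 142.8 hole 0.72 mark {52.8: 0.0, 142.8: 23.0, 232.8: 1.0, 322.8: 1.0}
phi 369.0
[{"rot": [0, 0, 0], "translation": [0, -0.0181, 0.0006], "claw": 1}, {"rot": [0, 0, 0], "translation": [0, -0.0218, -0.0062], "claw": 1}, {"rot": [0, 0, 0], "translation": [0, -0.0213, -0.0167], "claw": 1}, {"rot": [0, 0, 0], "translation": [0, -0.0136, -0.0272], "claw": 1}, {"rot": [0, 0, 0], "translation": [0, 0.0005, -0.0316], "claw": 1}, {"rot": [0, 0, 0], "translation": [0, 0.0153, -0.0276], "claw": 1}, {"rot": [0, 0, 0], "translation": [0, 0.0265, -0.0171], "claw": 1}, {"rot": [0, 0, 0], "translation": [0, 0.0314, -0.0028], "claw": 1}]
handle [array([ 0.0092, -0.0022, -0.0674])]
```

View pics/s2.png

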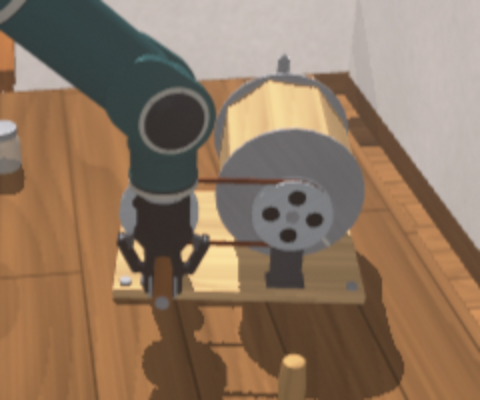

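jog_arm(deltas=[{"rot": [0,0,0],"translation": [0,-0.0181,0.0006],"claw": 1},{"rot": [0,0,0],"translation": [0,-0.0218,-0.0062],"claw": 1},{"rot": [0,0,0],"translation": [0,-0.0213,-0.0167],"claw": 1},{"rot": [0,0,0],"translation": [0,-0.0136,-0.0272],"claw": 1},{"rot": [0,0,0],"translation": [0,0.0005,-0.0316],"claw": 1},{"rot": [0,0,0],"translation": [0,0.0153,-0.0276],"claw": 1},{"rot": [0,0,0],"translation": [0,0.0265,-0.0171],"claw": 1},{"rot": [0,0,0],"translation": [0,0.0314,-0.0028],"claw": 1}])

```text
clock: 7.5
tcp_pos: [0.5648, -0.0917, 0.211]
ee_rot: [0.768, 0.64, -0.0, -0.0]
contact_force: [-5.6, 1.5, -31.0]
gripper_width: 0.0277
```

```bash
python3 - <<'E'
from h import *
obs(); drum(); rows([28]*8)
E
```

```text
t 7.50 st [ 0.0099 -0.0111  0.046 ] F [ -5.6   1.5 -31. ] w 0.0277
t 7.50 drum 3.2 hole 0.72 mark {3.2: 1.0, 93.2: 0.0, 183.2: 1.0, 273.2: 1.0}
phi 593.0
[{"rot": [0, 0, 0], "translation": [0, 0.029, 0.0123], "claw": 1}, {"rot": [0, 0, 0], "translation": [0, 0.0199, 0.0245], "claw": 1}, {"rot": [0, 0, 0], "translation": [0, 0.006, 0.031], "claw": 1}, {"rot": [0, 0, 0], "translation": [0, -0.0092, 0.0302], "claw": 1}, {"rot": [0, 0, 0], "translation": [0, -0.0223, 0.0223], "claw": 1}, {"rot": [0, 0, 0], "translation": [0, -0.0302, 0.0092], "claw": 1}, {"rot": [0, 0, 0], "translation": [0, -0.031, -0.006], "claw": 1}, {"rot": [0, 0, 0], "translation": [0, -0.0245, -0.0199], "claw": 1}]
```

jog_arm(deltas=[{"rot": [0,0,0],"translation": [0,0.029,0.0135],"claw": 1},{"rot": [0,0,0],"translation": [0,0.0199,0.0245],"claw": 1},{"rot": [0,0,0],"translation": [0,0.006,0.031],"claw": 1},{"rot": [0,0,0],"translation": [0,-0.0092,0.0302],"claw": 1},{"rot": [0,0,0],"translation": [0,-0.0223,0.0223],"claw": 1},{"rot": [0,0,0],"translation": [0,-0.0302,0.0092],"claw": 1},{"rot": [0,0,0],"translation": [0,-0.031,-0.006],"claw": 1},{"rot": [0,0,0],"translation": [0,-0.0245,-0.0199],"claw": 1}])

```text
clock: 8.55
tcp_pos: [0.5035, -0.0809, 0.1065]
ee_rot: [0.768, 0.64, 0.001, 0.001]
contact_force: [22.5, -13.7, 16.1]
gripper_width: 0.0278
```

```bash
python3 - <<'E'
from h import *
obs(); t,a,p=drum(); t,a,p=drum(); save(p,'s3',(300,150,460,290)); rows([28]*8)
E
```

```text
t 8.55 st [-0.0523 -0.0114 -0.0585] F [ 22.5 -13.7  16.1] w 0.0278
t 8.55 drum 275.6 hole 0.72 mark {5.6: 1.0, 95.6: 0.0, 185.6: 1.0, 275.6: 24.0}
t 8.60 drum 190.9 hole 0.72 mark {10.9: 1.0, 100.9: 0.0, 190.9: 24.0, 280.9: 8.0}
phi 817.0
[{"rot": [0, 0, 0], "translation": [0, -0.0123, -0.029], "claw": 1}, {"rot": [0, 0, 0], "translation": [0, 0.0028, -0.0314], "claw": 1}, {"rot": [0, 0, 0], "translation": [0, 0.0171, -0.0265], "claw": 1}, {"rot": [0, 0, 0], "translation": [0, 0.0276, -0.0153], "claw": 1}, {"rot": [0, 0, 0], "translation": [0, 0.0316, -0.0005], "claw": 1}, {"rot": [0, 0, 0], "translation": [0, 0.0281, 0.0143], "claw": 1}, {"rot": [0, 0, 0], "translation": [0, 0.0181, 0.0258], "claw": 1}, {"rot": [0, 0, 0], "translation": [0, 0.0038, 0.0313], "claw": 1}]
```

View pics/s3.png

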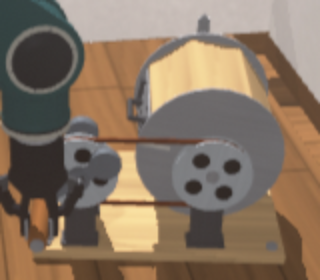

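jog_arm(deltas=[{"rot": [0,0,0],"translation": [0,-0.0123,-0.029],"claw": 1},{"rot": [0,0,0],"translation": [0,0.0028,-0.0314],"claw": 1},{"rot": [0,0,0],"translation": [0,0.0171,-0.0265],"claw": 1},{"rot": [0,0,0],"translation": [0,0.0276,-0.0153],"claw": 1},{"rot": [0,0,0],"translation": [0,0.0316,-0.0005],"claw": 1},{"rot": [0,0,0],"translation": [0,0.0281,0.0143],"claw": 1},{"rot": [0,0,0],"translation": [0,0.0181,0.0258],"claw": 1},{"rot": [0,0,0],"translation": [0,0.0038,0.0313],"claw": 1}])

```text
clock: 9.65
tcp_pos: [0.6196, -0.1012, 0.1369]
ee_rot: [0.768, 0.641, 0.001, 0.001]
contact_force: [-18.5, 1.4, 5.8]
gripper_width: 0.0273
```

```bash
python3 - <<'E'
from h import *
obs(); drum(); drum(); rows([28]*8)
E
```

```text
t 9.65 st [ 0.0655 -0.0107 -0.0281] F [-18.5   1.4   5.8] w 0.0273
t 9.65 drum 35.0 hole 0.72 mark {35.0: 25.0, 125.0: 0.0, 215.0: 23.0, 305.0: 1.0}
t 9.70 drum 221.1 hole 0.72 mark {41.1: 25.0, 131.1: 0.0, 221.1: 49.0, 311.1: 1.0}
phi 1041.0
[{"rot": [0, 0, 0], "translation": [0, -0.0113, 0.0295], "claw": 1}, {"rot": [0, 0, 0], "translation": [0, -0.0238, 0.0207], "claw": 1}, {"rot": [0, 0, 0], "translation": [0, -0.0307, 0.0071], "claw": 1}, {"rot": [0, 0, 0], "translation": [0, -0.0305, -0.0082], "claw": 1}, {"rot": [0, 0, 0], "translation": [0, -0.0231, -0.0215], "claw": 1}, {"rot": [0, 0, 0], "translation": [0, -0.0103, -0.0298], "claw": 1}, {"rot": [0, 0, 0], "translation": [0, 0.005, -0.0312], "claw": 1}, {"rot": [0, 0, 0], "translation": [0, 0.019, -0.0252], "claw": 1}]
```

```bash
python3 - <<'E'
from h import *
rows([30]*8,817.)
E
```

```text
phi 1057.0
[{"rot": [0, 0, 0], "translation": [0, -0.0126, 0.0313], "claw": 1}, {"rot": [0, 0, 0], "translation": [0, -0.0266, 0.0208], "claw": 1}, {"rot": [0, 0, 0], "translation": [0, -0.0334, 0.0047], "claw": 1}, {"rot": [0, 0, 0], "translation": [0, -0.0313, -0.0126], "claw": 1}, {"rot": [0, 0, 0], "translation": [0, -0.0208, -0.0266], "claw": 1}, {"rot": [0, 0, 0], "translation": [0, -0.0047, -0.0334], "claw": 1}, {"rot": [0, 0, 0], "translation": [0, 0.0126, -0.0313], "claw": 1}, {"rot": [0, 0, 0], "translation": [0, 0.0266, -0.0208], "claw": 1}]
```

jog_arm(deltas=[{"rot": [0,0,0],"translation": [0,-0.0126,0.0313],"claw": 1},{"rot": [0,0,0],"translation": [0,-0.0266,0.0208],"claw": 1},{"rot": [0,0,0],"translation": [0,-0.0334,0.0047],"claw": 1},{"rot": [0,0,0],"translation": [0,-0.0313,-0.0126],"claw": 1},{"rot": [0,0,0],"translation": [0,-0.0208,-0.0266],"claw": 1},{"rot": [0,0,0],"translation": [0,-0.0047,-0.0334],"claw": 1},{"rot": [0,0,0],"translation": [0,0.0126,-0.0313],"claw": 1},{"rot": [0,0,0],"translation": [0,0.0266,-0.0208],"claw": 1}])

```text
clock: 10.75
tcp_pos: [0.5301, -0.0857, 0.207]
ee_rot: [0.768, 0.64, 0.001, 0.001]
contact_force: [22.0, -2.8, -51.8]
gripper_width: 0.0279
```

```bash
python3 - <<'E'
from h import *
obs(); drum(); drum(); rows([30]*8)
E
```

```text
t 10.75 st [-0.0252 -0.0114  0.042 ] F [ 22.   -2.8 -51.8] w 0.0279
t 10.75 drum 79.8 hole 0.72 mark {79.8: 1.0, 169.8: 1.0, 259.8: 1.0, 349.8: 0.0}
t 10.80 drum 176.5 hole 0.72 mark {86.5: 0.0, 176.5: 1.0, 266.5: 1.0, 356.5: 1.0}
phi 1297.0
[{"rot": [0, 0, 0], "translation": [0, 0.0334, -0.0047], "claw": 1}, {"rot": [0, 0, 0], "translation": [0, 0.0313, 0.0126], "claw": 1}, {"rot": [0, 0, 0], "translation": [0, 0.0208, 0.0266], "claw": 1}, {"rot": [0, 0, 0], "translation": [0, 0.0047, 0.0334], "claw": 1}, {"rot": [0, 0, 0], "translation": [0, -0.0126, 0.0313], "claw": 1}, {"rot": [0, 0, 0], "translation": [0, -0.0266, 0.0208], "claw": 1}, {"rot": [0, 0, 0], "translation": [0, -0.0334, 0.0047], "claw": 1}, {"rot": [0, 0, 0], "translation": [0, -0.0313, -0.0126], "claw": 1}]
```

```bash
sed -i 's/r=.0652/r=.0648/' h.py; python3 - <<'E'
from h import *
rows([30]*8,1057.)
E
```

```text
phi 1297.0
[{"rot": [0, 0, 0], "translation": [0, 0.0332, -0.0047], "claw": 1}, {"rot": [0, 0, 0], "translation": [0, 0.0311, 0.0125], "claw": 1}, {"rot": [0, 0, 0], "translation": [0, 0.0206, 0.0265], "claw": 1}, {"rot": [0, 0, 0], "translation": [0, 0.0047, 0.0332], "claw": 1}, {"rot": [0, 0, 0], "translation": [0, -0.0125, 0.0311], "claw": 1}, {"rot": [0, 0, 0], "translation": [0, -0.0265, 0.0206], "claw": 1}, {"rot": [0, 0, 0], "translation": [0, -0.0332, 0.0047], "claw": 1}, {"rot": [0, 0, 0], "translation": [0, -0.0311, -0.0125], "claw": 1}]
```

jog_arm(deltas=[{"rot": [0,0,0],"translation": [0,0.0334,-0.0035],"claw": 1},{"rot": [0,0,0],"translation": [0,0.0311,0.0125],"claw": 1},{"rot": [0,0,0],"translation": [0,0.0206,0.0265],"claw": 1},{"rot": [0,0,0],"translation": [0,0.0047,0.0332],"claw": 1},{"rot": [0,0,0],"translation": [0,-0.0125,0.0311],"claw": 1},{"rot": [0,0,0],"translation": [0,-0.0265,0.0206],"claw": 1},{"rot": [0,0,0],"translation": [0,-0.0332,0.0047],"claw": 1},{"rot": [0,0,0],"translation": [0,-0.0311,-0.0125],"claw": 1}])

```text
clock: 11.85
tcp_pos: [0.5164, -0.0831, 0.0931]
ee_rot: [0.768, 0.64, 0.001, 0.001]
contact_force: [22.6, -11.9, 31.1]
gripper_width: 0.0274
```

```bash
python3 - <<'E'
from h import *
obs(); drum(); drum(); rows([30]*8)
E
```

```text
t 11.85 st [-0.0392 -0.0113 -0.0719] F [ 22.6 -11.9  31.1] w 0.0274
t 11.85 drum 315.0 hole 0.72 mark {45.0: 0.0, 135.0: 0.0, 225.0: 1.0, 315.0: 25.0}
t 11.90 drum 322.0 hole 0.72 mark {52.0: 1.0, 142.0: 1.0, 232.0: 1.0, 322.0: 25.0}
phi 1537.0
[{"rot": [0, 0, 0], "translation": [0, -0.0206, -0.0265], "claw": 1}, {"rot": [0, 0, 0], "translation": [0, -0.0047, -0.0332], "claw": 1}, {"rot": [0, 0, 0], "translation": [0, 0.0125, -0.0311], "claw": 1}, {"rot": [0, 0, 0], "translation": [0, 0.0265, -0.0206], "claw": 1}, {"rot": [0, 0, 0], "translation": [0, 0.0332, -0.0047], "claw": 1}, {"rot": [0, 0, 0], "translation": [0, 0.0311, 0.0125], "claw": 1}, {"rot": [0, 0, 0], "translation": [0, 0.0206, 0.0265], "claw": 1}, {"rot": [0, 0, 0], "translation": [0, 0.0047, 0.0332], "claw": 1}]
```

jog_arm(deltas=[{"rot": [0,0,0],"translation": [0,-0.0206,-0.0265],"claw": 1},{"rot": [0,0,0],"translation": [0,-0.0047,-0.0332],"claw": 1},{"rot": [0,0,0],"translation": [0,0.0125,-0.0311],"claw": 1},{"rot": [0,0,0],"translation": [0,0.0265,-0.0206],"claw": 1},{"rot": [0,0,0],"translation": [0,0.0332,-0.0047],"claw": 1},{"rot": [0,0,0],"translation": [0,0.0311,0.0125],"claw": 1},{"rot": [0,0,0],"translation": [0,0.0206,0.0265],"claw": 1},{"rot": [0,0,0],"translation": [0,0.0047,0.0332],"claw": 1}])

```text
clock: 12.95
tcp_pos: [0.6196, -0.1012, 0.1366]
ee_rot: [0.768, 0.641, 0.001, 0.001]
contact_force: [-21.0, 2.2, 6.4]
gripper_width: 0.0279
```

```bash
python3 - <<'E'
from h import *
obs(); drum(); rows([30]*8)
E
```

```text
t 12.95 st [ 0.0656 -0.0107 -0.0284] F [-21.    2.2   6.4] w 0.0279
t 12.95 drum 194.2 hole 0.72 mark {14.2: 1.0, 104.2: 23.0, 194.2: 27.0, 284.2: 0.0}
phi 1777.0
[{"rot": [0, 0, 0], "translation": [0, -0.0125, 0.0311], "claw": 1}, {"rot": [0, 0, 0], "translation": [0, -0.0265, 0.0206], "claw": 1}, {"rot": [0, 0, 0], "translation": [0, -0.0332, 0.0047], "claw": 1}, {"rot": [0, 0, 0], "translation": [0, -0.0311, -0.0125], "claw": 1}, {"rot": [0, 0, 0], "translation": [0, -0.0206, -0.0265], "claw": 1}, {"rot": [0, 0, 0], "translation": [0, -0.0047, -0.0332], "claw": 1}, {"rot": [0, 0, 0], "translation": [0, 0.0125, -0.0311], "claw": 1}, {"rot": [0, 0, 0], "translation": [0, 0.0265, -0.0206], "claw": 1}]
```

jog_arm(deltas=[{"rot": [0,0,0],"translation": [0,-0.0125,0.0311],"claw": 1},{"rot": [0,0,0],"translation": [0,-0.0265,0.0206],"claw": 1},{"rot": [0,0,0],"translation": [0,-0.0332,0.0047],"claw": 1},{"rot": [0,0,0],"translation": [0,-0.0311,-0.0125],"claw": 1},{"rot": [0,0,0],"translation": [0,-0.0206,-0.0265],"claw": 1},{"rot": [0,0,0],"translation": [0,-0.0047,-0.0332],"claw": 1},{"rot": [0,0,0],"translation": [0,0.0125,-0.0311],"claw": 1},{"rot": [0,0,0],"translation": [0,0.0265,-0.0206],"claw": 1}])

```text
clock: 14.0
tcp_pos: [0.5298, -0.0856, 0.2064]
ee_rot: [0.768, 0.64, 0.0, 0.001]
contact_force: [14.5, -3.2, -34.3]
gripper_width: 0.0276
```

```bash
python3 - <<'E'
from h import *
obs(); drum(); rows([30]*8)
E
```

```text
t 14.00 st [-0.0256 -0.0114  0.0414] F [ 14.5  -3.2 -34.3] w 0.0276
t 14.00 drum 254.5 hole 0.72 mark {74.5: 0.0, 164.5: 1.0, 254.5: 22.0, 344.5: 0.0}
phi 2017.0
[{"rot": [0, 0, 0], "translation": [0, 0.0332, -0.0047], "claw": 1}, {"rot": [0, 0, 0], "translation": [0, 0.0311, 0.0125], "claw": 1}, {"rot": [0, 0, 0], "translation": [0, 0.0206, 0.0265], "claw": 1}, {"rot": [0, 0, 0], "translation": [0, 0.0047, 0.0332], "claw": 1}, {"rot": [0, 0, 0], "translation": [0, -0.0125, 0.0311], "claw": 1}, {"rot": [0, 0, 0], "translation": [0, -0.0265, 0.0206], "claw": 1}, {"rot": [0, 0, 0], "translation": [0, -0.0332, 0.0047], "claw": 1}, {"rot": [0, 0, 0], "translation": [0, -0.0311, -0.0125], "claw": 1}]
```

jog_arm(deltas=[{"rot": [0,0,0],"translation": [0,0.0332,-0.0047],"claw": 1},{"rot": [0,0,0],"translation": [0,0.0311,0.0125],"claw": 1},{"rot": [0,0,0],"translation": [0,0.0206,0.0265],"claw": 1},{"rot": [0,0,0],"translation": [0,0.0047,0.0332],"claw": 1},{"rot": [0,0,0],"translation": [0,-0.0125,0.0311],"claw": 1},{"rot": [0,0,0],"translation": [0,-0.0265,0.0206],"claw": 1},{"rot": [0,0,0],"translation": [0,-0.0332,0.0047],"claw": 1},{"rot": [0,0,0],"translation": [0,-0.0311,-0.0125],"claw": 1}])

```text
clock: 15.05
tcp_pos: [0.5163, -0.0831, 0.0932]
ee_rot: [0.768, 0.64, 0.001, 0.001]
contact_force: [22.1, -12.0, 30.5]
gripper_width: 0.028
```

```bash
python3 - <<'E'
from h import *
obs(); drum(); rows([30]*8)
E
```

```text
t 15.05 st [-0.0393 -0.0114 -0.0718] F [ 22.1 -12.   30.5] w 0.028
t 15.05 drum 48.2 hole 0.72 mark {48.2: 24.0, 138.2: 1.0, 228.2: 2.0, 318.2: 1.0}
phi 2257.0
[{"rot": [0, 0, 0], "translation": [0, -0.0206, -0.0265], "claw": 1}, {"rot": [0, 0, 0], "translation": [0, -0.0047, -0.0332], "claw": 1}, {"rot": [0, 0, 0], "translation": [0, 0.0125, -0.0311], "claw": 1}, {"rot": [0, 0, 0], "translation": [0, 0.0265, -0.0206], "claw": 1}, {"rot": [0, 0, 0], "translation": [0, 0.0332, -0.0047], "claw": 1}, {"rot": [0, 0, 0], "translation": [0, 0.0311, 0.0125], "claw": 1}, {"rot": [0, 0, 0], "translation": [0, 0.0206, 0.0265], "claw": 1}, {"rot": [0, 0, 0], "translation": [0, 0.0047, 0.0332], "claw": 1}]
```

jog_arm(deltas=[{"rot": [0,0,0],"translation": [0,-0.0206,-0.0265],"claw": 1},{"rot": [0,0,0],"translation": [0,-0.0047,-0.0332],"claw": 1},{"rot": [0,0,0],"translation": [0,0.0125,-0.0311],"claw": 1},{"rot": [0,0,0],"translation": [0,0.0265,-0.0206],"claw": 1},{"rot": [0,0,0],"translation": [0,0.0332,-0.0047],"claw": 1},{"rot": [0,0,0],"translation": [0,0.0311,0.0125],"claw": 1},{"rot": [0,0,0],"translation": [0,0.0206,0.0265],"claw": 1},{"rot": [0,0,0],"translation": [0,0.0047,0.0332],"claw": 1}])

```text
clock: 16.1
tcp_pos: [0.6196, -0.1012, 0.1368]
ee_rot: [0.768, 0.641, 0.001, 0.001]
contact_force: [-20.1, 1.7, 6.4]
gripper_width: 0.0278
```

```bash
python3 - <<'E'
from h import *
obs(); drum(); rows([30]*8)
E
```

```text
t 16.10 st [ 0.0656 -0.0107 -0.0282] F [-20.1   1.7   6.4] w 0.0278
t 16.10 drum 203.3 hole 0.72 mark {23.3: 1.0, 113.3: 0.0, 203.3: 23.0, 293.3: 0.0}
phi 2497.0
[{"rot": [0, 0, 0], "translation": [0, -0.0125, 0.0311], "claw": 1}, {"rot": [0, 0, 0], "translation": [0, -0.0265, 0.0206], "claw": 1}, {"rot": [0, 0, 0], "translation": [0, -0.0332, 0.0047], "claw": 1}, {"rot": [0, 0, 0], "translation": [0, -0.0311, -0.0125], "claw": 1}, {"rot": [0, 0, 0], "translation": [0, -0.0206, -0.0265], "claw": 1}, {"rot": [0, 0, 0], "translation": [0, -0.0047, -0.0332], "claw": 1}, {"rot": [0, 0, 0], "translation": [0, 0.0125, -0.0311], "claw": 1}, {"rot": [0, 0, 0], "translation": [0, 0.0265, -0.0206], "claw": 1}]
```

jog_arm(deltas=[{"rot": [0,0,0],"translation": [0,-0.0125,0.0311],"claw": 1},{"rot": [0,0,0],"translation": [0,-0.0265,0.0206],"claw": 1},{"rot": [0,0,0],"translation": [0,-0.0332,0.0047],"claw": 1},{"rot": [0,0,0],"translation": [0,-0.0311,-0.0125],"claw": 1},{"rot": [0,0,0],"translation": [0,-0.0206,-0.0265],"claw": 1},{"rot": [0,0,0],"translation": [0,-0.0047,-0.0332],"claw": 1},{"rot": [0,0,0],"translation": [0,0.0125,-0.0311],"claw": 1},{"rot": [0,0,0],"translation": [0,0.0265,-0.0206],"claw": 1}])

```text
clock: 17.15
tcp_pos: [0.5297, -0.0856, 0.2065]
ee_rot: [0.768, 0.64, 0.0, 0.001]
contact_force: [16.3, -2.4, -38.2]
gripper_width: 0.0277
```

```bash
python3 - <<'E'
from h import *
obs(); drum(); rows([30]*8)
E
```

```text
t 17.15 st [-0.0256 -0.0114  0.0415] F [ 16.3  -2.4 -38.2] w 0.0277
t 17.15 drum 359.2 hole 0.72 mark {89.2: 0.0, 179.2: 1.0, 269.2: 0.0, 359.2: 25.0}
phi 2737.0
[{"rot": [0, 0, 0], "translation": [0, 0.0332, -0.0047], "claw": 1}, {"rot": [0, 0, 0], "translation": [0, 0.0311, 0.0125], "claw": 1}, {"rot": [0, 0, 0], "translation": [0, 0.0206, 0.0265], "claw": 1}, {"rot": [0, 0, 0], "translation": [0, 0.0047, 0.0332], "claw": 1}, {"rot": [0, 0, 0], "translation": [0, -0.0125, 0.0311], "claw": 1}, {"rot": [0, 0, 0], "translation": [0, -0.0265, 0.0206], "claw": 1}, {"rot": [0, 0, 0], "translation": [0, -0.0332, 0.0047], "claw": 1}, {"rot": [0, 0, 0], "translation": [0, -0.0311, -0.0125], "claw": 1}]
```

jog_arm(deltas=[{"rot": [0,0,0],"translation": [0,0.0332,-0.0047],"claw": 1},{"rot": [0,0,0],"translation": [0,0.0311,0.0125],"claw": 1},{"rot": [0,0,0],"translation": [0,0.0206,0.0265],"claw": 1},{"rot": [0,0,0],"translation": [0,0.0047,0.0332],"claw": 1},{"rot": [0,0,0],"translation": [0,-0.0125,0.0311],"claw": 1},{"rot": [0,0,0],"translation": [0,-0.0265,0.0206],"claw": 1},{"rot": [0,0,0],"translation": [0,-0.0332,0.0047],"claw": 1},{"rot": [0,0,0],"translation": [0,-0.0311,-0.0125],"claw": 1}])

```text
clock: 18.2
tcp_pos: [0.5161, -0.0831, 0.0933]
ee_rot: [0.768, 0.64, 0.0, 0.001]
contact_force: [21.3, -12.4, 31.0]
gripper_width: 0.0276
```

```bash
python3 - <<'E'
from h import *
obs(); drum(); rows([30]*8)
E
```

```text
t 18.20 st [-0.0395 -0.0113 -0.0717] F [ 21.3 -12.4  31. ] w 0.0276
t 18.20 drum 155.7 hole 0.72 mark {65.7: 1.0, 155.7: 23.0, 245.7: 1.0, 335.7: 1.0}
phi 2977.0
[{"rot": [0, 0, 0], "translation": [0, -0.0206, -0.0265], "claw": 1}, {"rot": [0, 0, 0], "translation": [0, -0.0047, -0.0332], "claw": 1}, {"rot": [0, 0, 0], "translation": [0, 0.0125, -0.0311], "claw": 1}, {"rot": [0, 0, 0], "translation": [0, 0.0265, -0.0206], "claw": 1}, {"rot": [0, 0, 0], "translation": [0, 0.0332, -0.0047], "claw": 1}, {"rot": [0, 0, 0], "translation": [0, 0.0311, 0.0125], "claw": 1}, {"rot": [0, 0, 0], "translation": [0, 0.0206, 0.0265], "claw": 1}, {"rot": [0, 0, 0], "translation": [0, 0.0047, 0.0332], "claw": 1}]
```

jog_arm(deltas=[{"rot": [0,0,0],"translation": [0,-0.0206,-0.0265],"claw": 1},{"rot": [0,0,0],"translation": [0,-0.0047,-0.0332],"claw": 1},{"rot": [0,0,0],"translation": [0,0.0125,-0.0311],"claw": 1},{"rot": [0,0,0],"translation": [0,0.0265,-0.0206],"claw": 1},{"rot": [0,0,0],"translation": [0,0.0332,-0.0047],"claw": 1},{"rot": [0,0,0],"translation": [0,0.0311,0.0125],"claw": 1},{"rot": [0,0,0],"translation": [0,0.0206,0.0265],"claw": 1},{"rot": [0,0,0],"translation": [0,0.0047,0.0332],"claw": 1}])

```text
clock: 19.25
tcp_pos: [0.6196, -0.1012, 0.1371]
ee_rot: [0.768, 0.64, 0.001, 0.001]
contact_force: [-18.4, 1.5, 5.9]
gripper_width: 0.0277
```

```bash
python3 - <<'E'
from h import *
obs(); drum(); rows([30]*8)
E
```

```text
t 19.25 st [ 0.0656 -0.0107 -0.0279] F [-18.4   1.5   5.9] w 0.0277
t 19.25 drum 222.0 hole 0.72 mark {42.0: 1.0, 132.0: 1.0, 222.0: 45.0, 312.0: 24.0}
phi 3217.0
[{"rot": [0, 0, 0], "translation": [0, -0.0125, 0.0311], "claw": 1}, {"rot": [0, 0, 0], "translation": [0, -0.0265, 0.0206], "claw": 1}, {"rot": [0, 0, 0], "translation": [0, -0.0332, 0.0047], "claw": 1}, {"rot": [0, 0, 0], "translation": [0, -0.0311, -0.0125], "claw": 1}, {"rot": [0, 0, 0], "translation": [0, -0.0206, -0.0265], "claw": 1}, {"rot": [0, 0, 0], "translation": [0, -0.0047, -0.0332], "claw": 1}, {"rot": [0, 0, 0], "translation": [0, 0.0125, -0.0311], "claw": 1}, {"rot": [0, 0, 0], "translation": [0, 0.0265, -0.0206], "claw": 1}]
```

jog_arm(deltas=[{"rot": [0,0,0],"translation": [0,-0.0125,0.0311],"claw": 1},{"rot": [0,0,0],"translation": [0,-0.0265,0.0206],"claw": 1},{"rot": [0,0,0],"translation": [0,-0.0332,0.0047],"claw": 1},{"rot": [0,0,0],"translation": [0,-0.0311,-0.0125],"claw": 1},{"rot": [0,0,0],"translation": [0,-0.0206,-0.0265],"claw": 1},{"rot": [0,0,0],"translation": [0,-0.0047,-0.0332],"claw": 1},{"rot": [0,0,0],"translation": [0,0.0125,-0.0311],"claw": 1},{"rot": [0,0,0],"translation": [0,0.0265,-0.0206],"claw": 1}])

```text
clock: 20.3
tcp_pos: [0.5297, -0.0856, 0.2066]
ee_rot: [0.768, 0.64, 0.0, 0.001]
contact_force: [17.6, -3.4, -42.4]
gripper_width: 0.0278
```

```bash
python3 - <<'E'
from h import *
obs(); drum(); rows([30]*8)
E
```

```text
t 20.30 st [-0.0257 -0.0114  0.0416] F [ 17.6  -3.4 -42.4] w 0.0278
t 20.30 drum 198.6 hole 0.72 mark {18.6: 1.0, 108.6: 22.0, 198.6: 28.0, 288.6: -0.0}
phi 3457.0
[{"rot": [0, 0, 0], "translation": [0, 0.0332, -0.0047], "claw": 1}, {"rot": [0, 0, 0], "translation": [0, 0.0311, 0.0125], "claw": 1}, {"rot": [0, 0, 0], "translation": [0, 0.0206, 0.0265], "claw": 1}, {"rot": [0, 0, 0], "translation": [0, 0.0047, 0.0332], "claw": 1}, {"rot": [0, 0, 0], "translation": [0, -0.0125, 0.0311], "claw": 1}, {"rot": [0, 0, 0], "translation": [0, -0.0265, 0.0206], "claw": 1}, {"rot": [0, 0, 0], "translation": [0, -0.0332, 0.0047], "claw": 1}, {"rot": [0, 0, 0], "translation": [0, -0.0311, -0.0125], "claw": 1}]
```

jog_arm(deltas=[{"rot": [0,0,0],"translation": [0,0.0332,-0.0047],"claw": 1},{"rot": [0,0,0],"translation": [0,0.0311,0.0125],"claw": 1},{"rot": [0,0,0],"translation": [0,0.0206,0.0265],"claw": 1},{"rot": [0,0,0],"translation": [0,0.0047,0.0332],"claw": 1},{"rot": [0,0,0],"translation": [0,-0.0125,0.0311],"claw": 1},{"rot": [0,0,0],"translation": [0,-0.0265,0.0206],"claw": 1},{"rot": [0,0,0],"translation": [0,-0.0332,0.0047],"claw": 1},{"rot": [0,0,0],"translation": [0,-0.0311,-0.0125],"claw": 1}])

```text
clock: 21.35
tcp_pos: [0.5158, -0.083, 0.0935]
ee_rot: [0.768, 0.64, 0.0, 0.001]
contact_force: [22.2, -11.8, 32.0]
gripper_width: 0.028
```

```bash
cat > m.py <<'E'
import numpy as np
from scipy.optimize import least_squares
# schedule: list of (duration, crank step deg)
R=.125
def sim(par,sched,w=0.,th=0.,dt=.0025):
    a,b,d=par   # w' = a*(c-w)+b*sgn(c-w) - d*sgn(w)-0.14a*w
    out=[]; t=0
    for T,s in sched:
        c=np.radians(s)/T
        for _ in range(int(round(T/dt))):
            drive=a*(c-w)+b*np.tanh((c-w)/.05); f=drive-a/7*w
            if abs(w)<1e-9 and abs(f)<=d: pass
            else:
                w0=w; w+=dt*(f-d*(np.sign(w) if abs(w)>1e-9 else np.sign(f)))
                if w0*w<0: w=0.
            th+=w*dt; t+=dt
        out.append((t,np.degrees(th),w))
    return np.array(out)
P=(.05,0)
S=[(R,s) for s in(4,8,10,12,12,12,12,12)]+[P,P]+[(R,s) for s in(16,20,24,27,28,28,28,28)]+[P]
idx=[];meas=[]
def add(n,m):
    global S; S+=n; idx.append(len(S)-1); meas.append(m)
# measured unwrapped angles minus start 136.8
idx=[7];meas=[142.8]
idx.append(len(S)-2);meas.append(183.2)
S+=[(R,28)]*8; idx.append(len(S)-1);meas.append(275.6); S+=[P];idx.append(len(S)-1);meas.append(280.9); S+=[P]
S+=[(R,28)]*8; idx.append(len(S)-1);meas.append(395.0); S+=[P];idx.append(len(S)-1);meas.append(401.1); S+=[P]
S+=[(R,30)]*8; idx.append(len(S)-1);meas.append(529.8); S+=[P];idx.append(len(S)-1);meas.append(536.5); S+=[P]
S+=[(R,30)]*8; idx.append(len(S)-1);meas.append(675.0); S+=[P];idx.append(len(S)-1);meas.append(682.0); S+=[P]
for m in(824.2,974.5,1128.2,1283.3,1439.2,1595.7,1752.0):
    S+=[(R,30)]*8; idx.append(len(S)-1);meas.append(m); S+=[P]
idx=np.array(idx);meas=np.array(meas)-136.8
def fit():
    f=lambda q:sim(np.abs(q),S)[idx,1]-meas
    r=least_squares(f,[1.04,.15,1.19],diff_step=1e-3); return np.abs(r.x),r.fun
E
python3 - <<'E'
from h import *
obs(); drum(); 
import m; q,f=m.fit(); print(q,f.round(1)); np.save('q.npy',q)
s=m.sim(q,m.S); print('final w',s[-1,2])
for d in(0,):
    print(m.sim(q,[(.125,d)]*32,w=149*np.pi/180)[::3].round(2))
E
```

```text
t 21.35 st [-0.0398 -0.0113 -0.0715] F [ 22.2 -11.8  32. ] w 0.028
t 21.35 drum 265.5 hole 0.72 mark {85.5: 1.0, 175.5: 1.0, 265.5: 22.0, 355.5: 0.0}
[0.64641062 0.17639951 0.81453436] [-0.3 -1.2 -0.4 -0.4  0.5  0.3  0.4  0.2 -0.  -0.2  0.  -0.2 -0.2 -0.
  0.1 -0.   0.2]
final w 2.521471416376737
[[ 0.13 17.33  2.25]
 [ 0.5  55.89  1.38]
 [ 0.87 78.13  0.72]
 [ 1.25 88.    0.22]
 [ 1.62 89.29  0.  ]
 [ 2.   89.29  0.  ]
 [ 2.37 89.29  0.  ]
 [ 2.75 89.29  0.  ]
 [ 3.12 89.29  0.  ]
 [ 3.5  89.29  0.  ]
 [ 3.87 89.29  0.  ]]
```

```bash
python3 - <<'E'
import numpy as np, m
q=np.load('q.npy'); S=m.S+[(.125,30)]*8+[(.05,0)]+[(.125,30)]*8; k=len(S)-1
s0=m.sim(q,S); print(s0[-1], 'meas', 360*5+265.5-136.8)
for st in([0]*8,[4]+[0]*7,[8]+[0]*7,[-4]+[0]*7,[10,5]+[0]*6):
    r=m.sim(q,[(.05,0)]+[(.125,x) for x in st]+[(.125,0)]*12,w=s0[-1,2],th=np.radians(265.5)); print(st,r[0],r[8],r[-1])
E
```

```text
[  15.95       1928.62246668    2.66813344] meas 1928.7
[0, 0, 0, 0, 0, 0, 0, 0] [5.00000000e-02 2.72923476e+02 2.52260184e+00] [  1.05       352.39715737   0.50322806] [  2.55       358.25290886   0.        ]
[4, 0, 0, 0, 0, 0, 0, 0] [5.00000000e-02 2.72923476e+02 2.52260184e+00] [  1.05       354.14828482   0.52581923] [  2.55       360.48773124   0.        ]
[8, 0, 0, 0, 0, 0, 0, 0] [5.00000000e-02 2.72923476e+02 2.52260184e+00] [  1.05       355.89941228   0.5484104 ] [  2.55       362.73771259   0.        ]
[-4, 0, 0, 0, 0, 0, 0, 0] [5.00000000e-02 2.72923476e+02 2.52260184e+00] [  1.05       350.64602991   0.48063688] [  2.55       356.03371229   0.        ]
[10, 5, 0, 0, 0, 0, 0, 0] [5.00000000e-02 2.72923476e+02 2.52260184e+00] [  1.05       358.75219286   0.59067951] [  2.55       366.56356598   0.        ]
```

jog_arm(deltas=[{"rot": [0,0,0],"translation": [0,-0.0027,-0.0021],"claw": 1},{"rot": [0,0,0],"translation": [0,0,0],"claw": 1},{"rot": [0,0,0],"translation": [0,0,0],"claw": 1},{"rot": [0,0,0],"translation": [0,0,0],"claw": 1},{"rot": [0,0,0],"translation": [0,0,0],"claw": 1},{"rot": [0,0,0],"translation": [0,0,0],"claw": 1},{"rot": [0,0,0],"translation": [0,0,0],"claw": 1},{"rot": [0,0,0],"translation": [0,0,0],"claw": 1}])

```text
clock: 22.4
tcp_pos: [0.5141, -0.0829, 0.0961]
ee_rot: [0.768, 0.64, 0.0, 0.001]
contact_force: [0.8, -6.8, 3.8]
gripper_width: 0.0278
```

jog_arm(deltas=[{"rot": [0,0,0],"translation": [0,0,0],"claw": 1},{"rot": [0,0,0],"translation": [0,0,0],"claw": 1},{"rot": [0,0,0],"translation": [0,0,0],"claw": 1},{"rot": [0,0,0],"translation": [0,0,0],"claw": 1},{"rot": [0,0,0],"translation": [0,0,0],"claw": 1},{"rot": [0,0,0],"translation": [0,0,0],"claw": 1},{"rot": [0,0,0],"translation": [0,0,0],"claw": 1},{"rot": [0,0,0],"translation": [0,0,0],"claw": 1}])

```text
clock: 23.4
tcp_pos: [0.5141, -0.0829, 0.0961]
ee_rot: [0.768, 0.64, 0.0, 0.001]
contact_force: [1.3, -6.4, 4.4]
gripper_width: 0.0272
```

```bash
python3 - <<'E'
from h import *
obs(); drum(); drum()
p=robot.read_camera('top'); c=p['color'][125:205,220:345,::-1]; cv2.imwrite('pics/t2.png',cv2.resize(c,None,fx=6,fy=6,interpolation=cv2.INTER_CUBIC))
print('top hatch',[st(d['location']).round(4) for d in robot.spot_point('hatch',p)[:1]],'ptr',[st(d['location']).round(4) for d in robot.spot_point('pointer',p)[:1]])
p=robot.read_camera('side')
print('side hatch',[st(d['location']).round(4) for d in robot.spot_point('hatch',p)[:1]])
c=p['color'][150:280,310:460,::-1]; cv2.imwrite('pics/s4.png',cv2.resize(c,None,fx=4,fy=4,interpolation=cv2.INTER_CUBIC))
E
```

```text
t 23.40 st [-0.0415 -0.0115 -0.0689] F [ 1.3 -6.4  4.4] w 0.0272
t 23.40 drum 10.3 hole 0.71 mark {10.3: 26.0, 100.3: 0.0, 190.3: 21.0, 280.3: 1.0}
t 23.45 drum 10.3 hole 0.71 mark {10.3: 26.0, 100.3: 0.0, 190.3: 20.0, 280.3: 0.0}
top hatch [array([0.2199, 0.2516, 0.1193])] ptr [array([0.1962, 0.383 , 0.1336])]
side hatch [array([0.219 , 0.2498, 0.1269])]
```

View pics/t2.png

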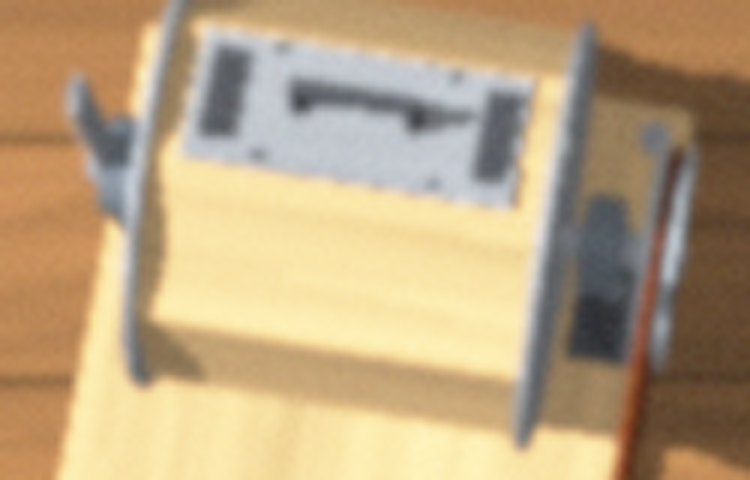

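View pics/s4.png

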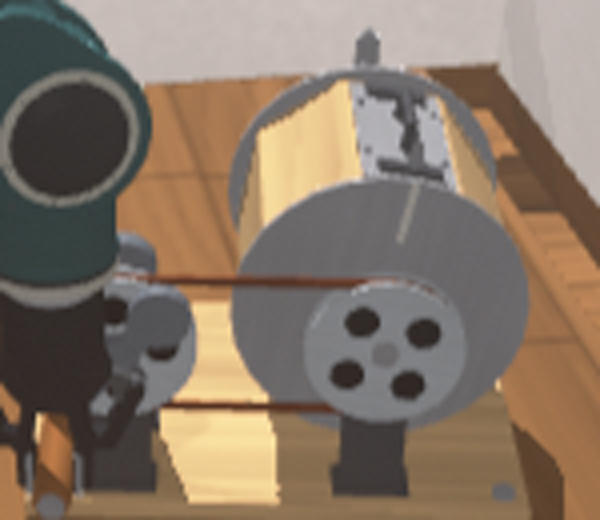

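```bash
cat >> m.py <<'E'
def sim2(par,sched,w=0.,th=0.,dt=.0025):
    a,b,d,e=par; out=[];t=0
    for T,s in sched:
        c=np.radians(s)/T
        for _ in range(int(round(T/dt))):
            f=a*(c-w)+b*np.tanh((c-w)/.05)-e*w
            if w==0 and abs(f)<=d: pass
            else:
                w0=w; w+=dt*(f-d*(np.sign(w) if w else np.sign(f)))
                if w0*w<0: w=0.
            th+=w*dt; t+=dt
        out.append((t,np.degrees(th),w))
    return np.array(out)
S2=S+[(R,30)]*8+[P]+[(R,30)]*8; i2=np.r_[idx,len(S)+7,len(S)+16]; S2=S2+[P,(R,3)]+[(R,0)]*15; i2=np.r_[i2,len(S2)-1]
m2=np.r_[meas,1908.6-136.8,2065.5-136.8,2170.3-136.8]
E
python3 - <<'E'
import numpy as np, m
from scipy.optimize import least_squares
f=lambda q:m.sim2(np.abs(q),m.S2)[m.i2,1]-m.m2
best=None
for x0 in([.65,.18,.8,.09],[1,.15,1.2,.15],[.8,.1,.5,.3]):
    r=least_squares(f,x0,diff_step=1e-3)
    print(np.abs(r.x).round(3),r.cost.round(2),r.fun[-4:].round(1))
    if best is None or r.cost<best.cost: best=r
q=np.abs(best.x); np.save('q2.npy',q)
for s in([-10,-10],[-15,-15],[-20,-20],[-15,-15,-15],[-20,-20,-20],[-10,-20,-20,-10],[-25,-25]):
    print(s,m.sim2(q,[(.125,x) for x in s]+[(.125,0)]*10)[-1].round(2))
E
```

```text
[0.612 0.123 0.691 0.103] 0.27 [ 0.1  0.1 -0.1  0. ]
[0.612 0.123 0.691 0.103] 0.27 [ 0.1  0.1 -0.1  0. ]
[0.612 0.123 0.691 0.103] 0.27 [ 0.1  0.1 -0.1  0. ]
[-10, -10] [ 1.5  -0.64  0.  ]
[-15, -15] [ 1.5  -2.07  0.  ]
[-20, -20] [ 1.5  -4.03  0.  ]
[-15, -15, -15] [ 1.62 -4.36  0.  ]
[-20, -20, -20] [ 1.62 -8.31  0.  ]
[-10, -20, -20, -10] [ 1.75 -7.32  0.  ]
[-25, -25] [ 1.5  -6.42  0.  ]
```

```bash
python3 - <<'E'
import numpy as np, m
q=np.load('q2.npy')
for s in([-14,-20,-20,-14],[-16,-22,-20,-12],[-12,-20,-22,-16]):
    print(s,m.sim2(q,[(.125,x) for x in s]+[(.125,0)]*10)[-1].round(2))
from h import *
rows([-14,-20,-20,-14,0,0,0,0],220.)
E
```

```text
[-14, -20, -20, -14] [ 1.75 -9.7   0.  ]
[-16, -22, -20, -12] [  1.75 -10.67   0.  ]
[-12, -20, -22, -16] [  1.75 -10.     0.  ]
phi 152.0
[{"rot": [0, 0, 0], "translation": [0, 0.0133, 0.0086], "claw": 1}, {"rot": [0, 0, 0], "translation": [0, 0.0216, 0.0062], "claw": 1}, {"rot": [0, 0, 0], "translation": [0, 0.0225, -0.0015], "claw": 1}, {"rot": [0, 0, 0], "translation": [0, 0.0147, -0.0057], "claw": 1}, {"rot": [0, 0, 0], "translation": [0, 0.0, 0.0], "claw": 1}, {"rot": [0, 0, 0], "translation": [0, 0.0, 0.0], "claw": 1}, {"rot": [0, 0, 0], "translation": [0, 0.0, 0.0], "claw": 1}, {"rot": [0, 0, 0], "translation": [0, 0.0, 0.0], "claw": 1}]
```

jog_arm(deltas=[{"rot": [0,0,0],"translation": [0,0.0133,0.0086],"claw": 1},{"rot": [0,0,0],"translation": [0,0.0216,0.0062],"claw": 1},{"rot": [0,0,0],"translation": [0,0.0225,-0.0015],"claw": 1},{"rot": [0,0,0],"translation": [0,0.0147,-0.0057],"claw": 1},{"rot": [0,0,0],"translation": [0,0,0],"claw": 1},{"rot": [0,0,0],"translation": [0,0,0],"claw": 1},{"rot": [0,0,0],"translation": [0,0,0],"claw": 1},{"rot": [0,0,0],"translation": [0,0,0],"claw": 1}])

```text
clock: 24.75
tcp_pos: [0.5838, -0.095, 0.0872]
ee_rot: [0.768, 0.641, -0.0, 0.0]
contact_force: [-3.1, -3.7, 6.4]
gripper_width: 0.0276
```

```bash
python3 - <<'E'
from h import *
obs(); drum()
for k in range(2):
  for cam in('top','side'):
    p=robot.read_camera(cam)
    print(cam,'hatch',[st(d['location']).round(4) for d in robot.spot_point('hatch',p)[:1]],'ptr',[st(d['location']).round(4) for d in robot.spot_point('pointer',p)[:1]])
t,a,p=drum(); np.save('p.npy',p,allow_pickle=True)
A=polar(p,.141,np.linspace(.094,.11,8),n=1440).astype(float).mean((1,2)); A=np.roll(A,100)[:200]
print('mark peak deg',[round((np.sum((A-np.median(A)).clip(8,99).__sub__(8)*np.arange(200))/np.sum((A-np.median(A)).clip(8,99)-8)-100)/4,2)])
c=p['color'][150:280,310:460,::-1]; cv2.imwrite('pics/s5.png',cv2.resize(c,None,fx=4,fy=4,interpolation=cv2.INTER_CUBIC))
E
```

```text
t 24.75 st [ 0.0292 -0.0109 -0.0778] F [-3.1 -3.7  6.4] w 0.0276
t 24.75 drum 0.7 hole 0.72 mark {0.7: 27.0, 90.7: 1.0, 180.7: 1.0, 270.7: 0.0}
top hatch [array([0.197 , 0.2522, 0.1206])] ptr [array([0.1987, 0.3851, 0.1318])]
side hatch [array([0.1996, 0.2496, 0.1276])] ptr [array([0.1987, 0.3836, 0.1317])]
top hatch [array([0.1995, 0.2489, 0.1214])] ptr [array([0.1968, 0.3804, 0.1307])]
side hatch [array([0.2017, 0.2471, 0.1293])] ptr [array([0.1978, 0.3834, 0.1283])]
t 25.40 drum 0.7 hole 0.72 mark {0.7: 27.0, 90.7: 1.0, 180.7: 1.0, 270.7: 0.0}
mark peak deg [np.float64(0.37)]
```

View pics/s5.png

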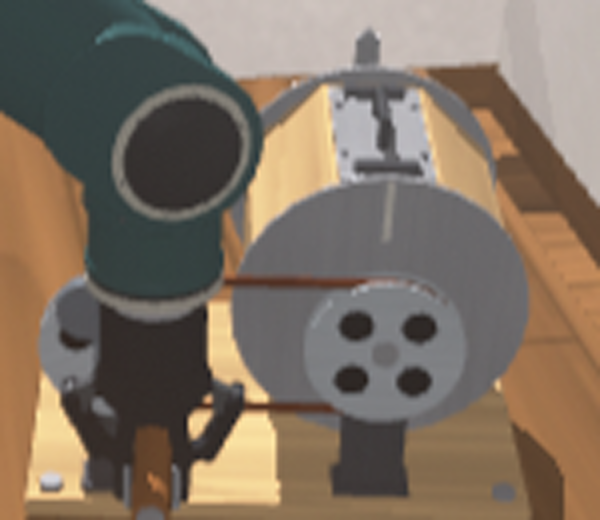

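jog_arm(deltas=[{"rot": [0,0,0],"translation": [0,0,0],"claw": 0},{"rot": [0,0,0],"translation": [0,0,0],"claw": 0},{"rot": [0,0,0],"translation": [0,0,0],"claw": 0},{"rot": [0,0,0],"translation": [0,0,0],"claw": 0},{"rot": [0,0,0],"translation": [0,0,0],"claw": 0},{"rot": [0,0,0],"translation": [0,0,-0.01],"claw": 0},{"rot": [0,0,0],"translation": [0,0,-0.02],"claw": 0},{"rot": [0,0,0],"translation": [0,0,-0.03],"claw": 0}])

```text
clock: 26.45
tcp_pos: [0.5841, -0.0947, 0.1482]
ee_rot: [0.768, 0.641, -0.0, -0.0]
contact_force: [-0.2, 0.9, 0.2]
gripper_width: 0.0856
```

jog_arm(deltas=[{"rot": [0,0,0],"translation": [-0.01,0,-0.04],"claw": 0},{"rot": [0,0,0],"translation": [-0.01,0,-0.04],"claw": 0},{"rot": [0,0,0],"translation": [-0.01,0,-0.04],"claw": 0},{"rot": [0,0,0],"translation": [-0.01,0,-0.04],"claw": 0},{"rot": [0,0,0],"translation": [0,0,-0.03],"claw": 0},{"rot": [0,0,0],"translation": [0,0,0],"claw": 0},{"rot": [0,0,0],"translation": [0,0,0],"claw": 0},{"rot": [0,0,0],"translation": [0,0,0],"claw": 0}])

```text
clock: 27.45
tcp_pos: [0.5767, -0.1341, 0.3363]
ee_rot: [0.768, 0.641, -0.0, -0.0]
contact_force: [0.9, 0.1, -0.4]
gripper_width: 0.0854
```

```bash
python3 - <<'E'
from h import *
obs(); t,a,p=drum(); drum()
for n in('handle','mallet','jar','tray'): print(n,best(n,p))
p=robot.read_camera('top'); print('anvil',best('anvil',p))
p=robot.read_camera('side'); save(p,'s6')
E
```

```text
t 27.45 st [ 0.0292 -0.0507  0.1713] F [ 0.9  0.1 -0.4] w 0.0854
t 27.45 drum 0.7 hole 0.71 mark {0.7: 27.0, 90.7: 0.0, 180.7: 1.0, 270.7: 0.0}
t 27.50 drum 0.7 hole 0.71 mark {0.7: 26.0, 90.7: 0.0, 180.7: 1.0, 270.7: 0.0}
handle [([0.8214, 0.2632, 0.2972], 0.52), ([0.5884, -0.0841, 0.1028], 0.49)]
mallet [([0.6689, -0.4296, 0.0013], 0.7)]
jar [([0.3233, 0.4974, 0.0033], 0.98)]
tray [([0.2916, -0.4401, -0.0038], 0.96), ([0.4992, -0.4859, 0.0005], 0.67)]
anvil [([0.5021, -0.4783, 0.0059], 0.6)]
```

View pics/s6.png

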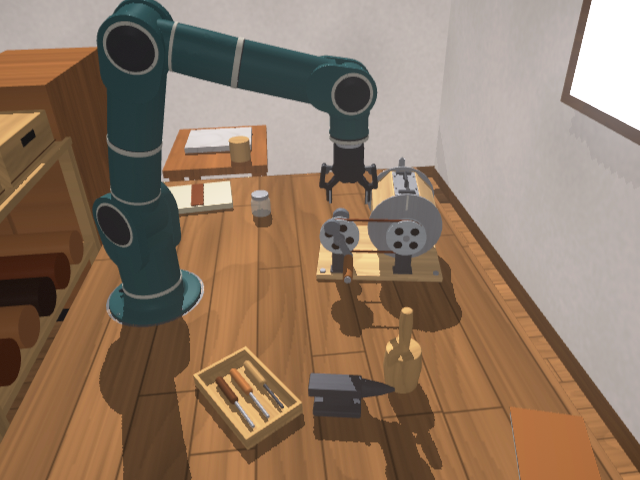

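The picture shows the gripper open and clear above the crank (pixel 348,190), with the hatch on top of the drum (405,180). The handle is free at about (348,275), and the bystanders have not moved.

```bash
python3 -c "
from rig import robot
robot.close_job()"
```

```text
the job is handed in; nothing more can be done
```

I cranked the drum up to speed, held it in the band, brought it to rest with the hatch up, let go of the crank and handed the job in at about 28 s.

- **Speed:** The drum was at about 23.3 turns a minute when t = 11.9 s. It averaged 22.6 over the next second, then settled at 23.9 to 24.9 until I stopped the crank at 21.4 s. That is about 9.5 s in the 21–27 band. I measured the drum itself, by the pulley holes and the white line, about once a second. The fastest value from those readings was about 25, and the fitted drum model peaked at about 25.5.
- **Stopping:** The drum first came to rest 10° past straight up, where the model had predicted 0°. I corrected it with one short backward pulse of the crank.
- **Final checks:**
  - **Hatch:** After release the drum stood still at 0.7° by the holes. Just before release the white line gave 0.4°, and the hatch point lay within 3 mm of straight above the axis.
  - **Bystanders:** Mallet, jar, tray and anvil were where they started, within the measuring noise.
  - **Forces:** The gripper touched nothing at the end. The highest wrist force read at the end of a move was about 56 N, during cranking; I did not read the force during the moves.
- **Disagreements:** The network once also reported the pointer as "handle". The automatic white-line check sometimes picked the wrong quarter turn, which I resolved from the hole readings and the expected motion.

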